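# Hang the finished mosaic plaque on the viewing easel

### The job

Hang the finished plaque with the red flame on the sloping viewing easel, blue row uppermost: feel for the two studs with the keyholes in its back, let it drop over their heads flat onto the hanger plate, and slide it down the slope until the spring catch clicks back out behind it. Press gently, its grout is fresh, and leave the half-laid green plaque, the nippers and the glue bottle where they are.

Things in the scene. Friction and masses are not known exactly. Their poses are not given: they have to be found in the camera images.
- plaque_flame: Finished mosaic plaque, 62 wide x 116 high x 20 mm thick, 0.28 kg: red-orange-yellow flame on ivory, a row of dark blue tesserae along its top edge. Lies face up on the table; grip across the 62 mm. Origin: centre of its back; x to the blue top edge, y across, z out of the face. In the back are two keyholes at y = -17 and +17 mm behind a 3.5 mm steel lip, and a pocket for the spring catch.
- keyhole_entry (a point): On the plaque's back, midway between the two entry openings (plaque x = +14 mm; plaque axes). Each opening is 19 mm wide (y), 21 mm high (x), centred 17 mm to the side of this point; stud heads fit in to 13.5 mm from the back.
- keyhole_home (a point): On the plaque's back, midway between the slot ends (plaque x = +30 mm), where the studs' axes are when the plaque hangs home, 16 mm above the entries. Slots are 10 mm wide. The pocket for the catch, 13 x 13 mm and 13.5 mm deep, lies 42 mm below this point.
- easel_board: Sloping wooden board of the easel, 170 wide, 250 mm long, fixed, its face looking up and towards the robot, 38 degrees from level. Origin: middle of its lower edge, on the face; x up the slope, y across, z out of the face. Ledge along the lower edge: 12 mm deep, 20 mm high. On the face lies a steel hanger plate, 138 x 145 mm, top 4 mm above the face, clamped by two black knobs.
- stud_range (a point): On the board's centre line, level with the hanger plate's top, in the middle of the studs' range (board x = 155, y = 0, z = 4 mm; board axes). The plate is clamped at any height: its two studs stand side by side at y = -17 and +17 mm, both between 15 mm below and 15 mm above this point, where exactly is not reported. Shank 6 mm; brass head 15 mm wide, 5.5 to 11.5 mm above the plate, domed.
- catch (a joint): Spring catch of the hanger plate: domed steel pin, 8 mm wide, at y = 0, 42 mm below the line of the studs (the 22 mm high knobs are 40 mm above it, at y = -55 and +55 mm). In m: 0 fully out (6 mm out of the plate), 0.006 pressed flush. The plaque's back presses it in (1.5 to 3.5 N); it springs out into the plaque's pocket once the plaque has slid down home, and locks it.
- plaque_green: A half-laid plaque of the same size in greens, its upper half still bare grey board, 62 x 116 x 19 mm, no hanger; lies on the table. Origin: centre of its back. To be left alone.
- nippers: Tile nippers with red grips, 226 x 69 x 15 mm, lying on the table; origin at the middle of the underside. To be left alone.
- glue_bottle: White glue bottle with a red cap, 53 mm across, 153 mm high, standing; origin at the centre of its foot. To be left alone.

How it is judged:
By the outcome, as a careful person would: the job done as asked, in the order asked, and still so for the second after the job is handed in, with the robot touching nothing.
It also fails if it takes over 48 s, if anything falls off the work surface, if the arm or the gripper's body presses on something with over 40 N, if the wrist force passes 120 N, or if a joint passes its speed limit or range.

### The arm

A 6-joint arm with a two-finger parallel gripper is mounted at the origin on the work surface; the furniture and walls round the work are solid. World frame = base frame: x ahead of the robot, y to its left, z up, the work surface at z = 0. Lengths are in m, angles in degrees, forces in N, time in s.
With the tool pointing down it reaches from about 0.325 to 0.775 m from the base axis. Payload 5.5 kg.
Tool frame: the origin (TCP) lies at the very end of the fingers, on their centre line; the grasp point (between the pads) lies 19 mm behind it; z points along the fingers, y is the direction in which the jaws open and shut (so a half turn about z gives the same grasp; the last joint's range is limited). The gripper opens to 85 mm and grips with 20 to 120 N. Pads are 22 mm wide; open, the fingers measure 114 mm over their backs; the gripper's body (76 mm by 85 mm) begins 54 mm behind the grasp point. The pads swing forward as they close: fully open they stand 13 mm farther back than shut.
Start: joints at [-71.087, 5.22, 70.514, -0, 104.267, -3.249], TCP at [0.226, -0.556, 0.231] pointing down, gripper open.
Joint ranges: [-164.24, 164.24], [-49.07, 125.15], [9.68, 141.18], [-86.29, 266.29], [3.28, 154.24], [-151.56, 151.56]. Speed limits (degrees/s): [147.25, 147.25, 172.46, 180, 180, 180].

### API

Orientations are given as a 3x3 rotation matrix whose columns are the frame's x, y, z axes.
In Python, from cell import arm, hand, inverse_kinematics, cams gives the robot as it stands. Calls block until the motion is done:
- arm.movep(position, orientation): joint-space move of the TCP to a pose.
- arm.servo_line(position, orientation=None, velocity=0.15, stop_force=None): straight line of the TCP; orientation=None keeps the orientation; velocity is the mean speed in m/s. With stop_force (N) it stops when the force on the tool has changed by that much, and returns True; else False.
- arm.movej(angles): joint-space move.
- hand.grip(opening, force=None): finger opening in m; force is the grip in N (None keeps the last); returns when the fingers have stopped.
- arm.dwell(seconds).
- inverse_kinematics(position, orientation): joint angles nearest the present ones, or None.
- arm.get_obs(): the state.
- cams.camera(name): name is "scene" or "top" or "wrist"; returns the picture (420x560x3 uint8, red, green, blue); there is no depth.
- cams.calibration(name): a dict with "fovy" (degrees; the focal length in pixels is half the picture's height over the tangent of half this angle, whatever the lens; pixels are square), "cx", "cy" (the principal point, pixels), "k1" (the pictures are not rectified: a ray, as slopes to the right and down, at radius r is drawn at 1 + k1 r^2 times it, then the intrinsics apply), "R" (3x3) and "t" (3): a world point X has camera coordinates R X + t; the wrist camera has in their place "hand_eye" (4x4, takes a point from camera to tool coordinates, whose origin is the TCP and whose axes are the flange's). Camera axes: x right, y down, z forward; pixel columns grow to the right and rows downward; lengths in m; the calibration is good to about 2 mm. A picture is of the moment at which its call begins: read the wrist's pose just before it. calibration takes no time and is no camera call.
A pose or a line that the arm cannot do raises arm.MotionError and nothing moves.
- arm.job_done(): hands the job in, once; it reports no verdict.
The state is a dict: "time": time; "joint_positions": joint angles; "qd": joint speeds; "effort": joint torques, N m; "eef_pos": TCP position; "eef_rot": TCP orientation; "ft_force": force on the tool from outside, world axes, zero at the start; "wrist_torque": the same for the moment, N m; "width": finger opening in m.
Only numpy, scipy, OpenCV 4.12 (cv2) and the standard library are available. Lean on these libraries where they do the work, as an engineer would, in place of code of your own. Each camera call takes 0.05 s, during which the arm holds its last target. There are 200 camera calls.

## Working session

There is one attempt and no reset: what is moved stays moved. The work goes in short steps, each a Python script; the robot and the scene stay as the last script left them, time stands still between calls to the robot, and variables do not carry over. Pictures are saved under pics/ and viewed, about 8 in all and at most 12, crops included, and the job is handed in when it is done.

```bash
ls; mkdir -p pics
python3 - <<'E'
from cell import arm,hand,cams
import cv2,numpy as np
for n in ("scene","top"):
    im=cams.camera(n); cv2.imwrite(f"pics/{n}0.png",cv2.resize(im[:,:,::-1],(800,600),interpolation=cv2.INTER_CUBIC))
    c=cams.calibration(n); print(n,c)
print(cams.calibration("wrist")); o=arm.get_obs(); print(o["time"],o["ft_force"])
E
```

```text
pics
scene {'fovy': 52.577813452175064, 'cx': 278.6549221248615, 'cy': 204.66290554402826, 'k1': -0.13021872783721725, 'R': array([[-0.89967242, -0.43615228,  0.01899273],
       [-0.24746339,  0.4736481 , -0.84523331],
       [ 0.35965456, -0.7651331 , -0.53405986]]), 't': array([0.44974554, 0.29754932, 0.89937229])}
top {'fovy': 50.33669467592446, 'cx': 274.98350811226345, 'cy': 208.93866738816885, 'k1': -0.10510308516130609, 'R': array([[-8.92809968e-03, -9.99958223e-01, -1.95991096e-03],
       [-9.75897186e-01,  9.14062681e-03, -2.18039287e-01],
       [ 2.18048093e-01, -3.40049031e-05, -9.75938025e-01]]), 't': array([-0.12094629,  0.58692439,  1.24969165])}
{'fovy': 65.81554957985362, 'cx': 280.7509835351142, 'cy': 208.7636765785012, 'k1': 0.014106412050174096, 'hand_eye': array([[-6.22038304e-04, -9.58260994e-01, -2.85894177e-01,
         7.28354619e-02],
       [ 9.99999564e-01, -7.95351024e-04,  4.90096830e-04,
         7.89133268e-04],
       [-6.97026902e-04, -2.85893748e-01,  9.58261070e-01,
        -1.42838265e-01],
       [ 0.00000000e+00,  0.00000000e+00,  0.00000000e+00,
         1.00000000e+00]])}
0.1 [ 0.11310821 -0.46561126  0.0114804 ]
```

View pics/scene0.png

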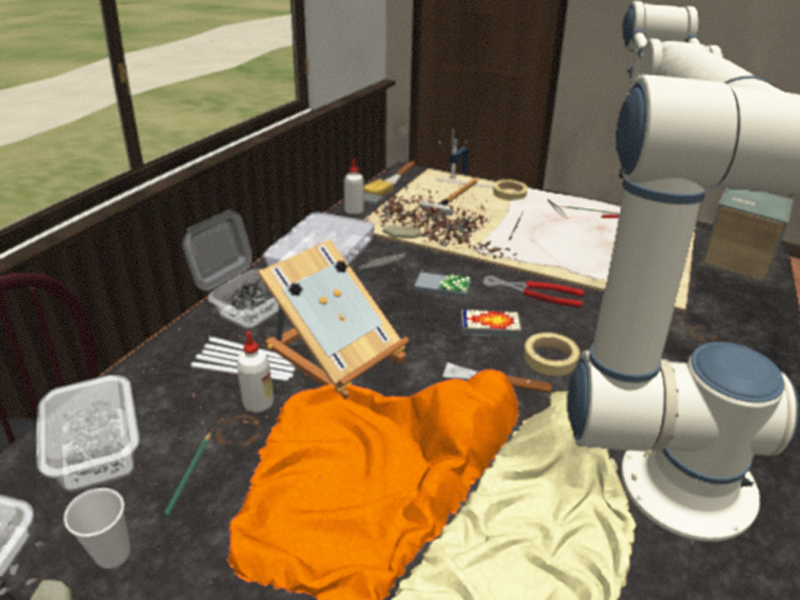

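View pics/top0.png

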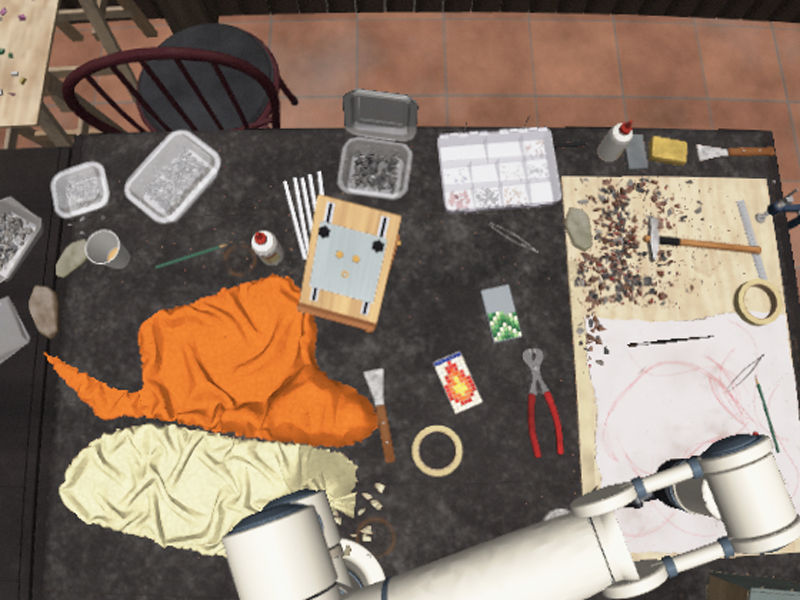

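Scene: the easel is at about (335,310) and the flame plaque at (490,320). Top: the easel is at (350,262), and the flame plaque at (457,382) has its blue row pointing away from the robot. I'll enlarge these for corner readings.

Run:
```python
import cv2,numpy as np
from cell import cams
t=cams.camera("top")[:,:,::-1]; s=cams.camera("scene")[:,:,::-1]
np.save("top.npy",t);np.save("scene.npy",s)
def crop(im,c0,r0,w,h,k):
    o=cv2.resize(im[r0:r0+h,c0:c0+w],(w*k,h*k),interpolation=cv2.INTER_CUBIC)
    for i in range(0,w,10): cv2.putText(o,str(c0+i),(i*k,9),0,.32,(0,255,255),1); cv2.line(o,(i*k,0),(i*k,h*k),(255,255,0),1) if i%20==0 else 0
    for i in range(0,h,10): cv2.putText(o,str(r0+i),(0,i*k+4),0,.32,(0,255,255),1); cv2.line(o,(0,i*k),(w*k,i*k),(255,255,0),1) if i%20==0 else 0
    return o
a=crop(t,205,132,80,100,5); b=crop(t,300,240,45,55,8)
H=600; out=np.zeros((H,800,3),np.uint8); out[:500,:400]=a; out[:440,410:770]=b
cv2.imwrite("pics/c1.png",out)
cv2.imwrite("pics/c2.png",np.hstack([crop(s,180,165,110,115,5),]))
```

```text
(no output)
```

View pics/c1.png

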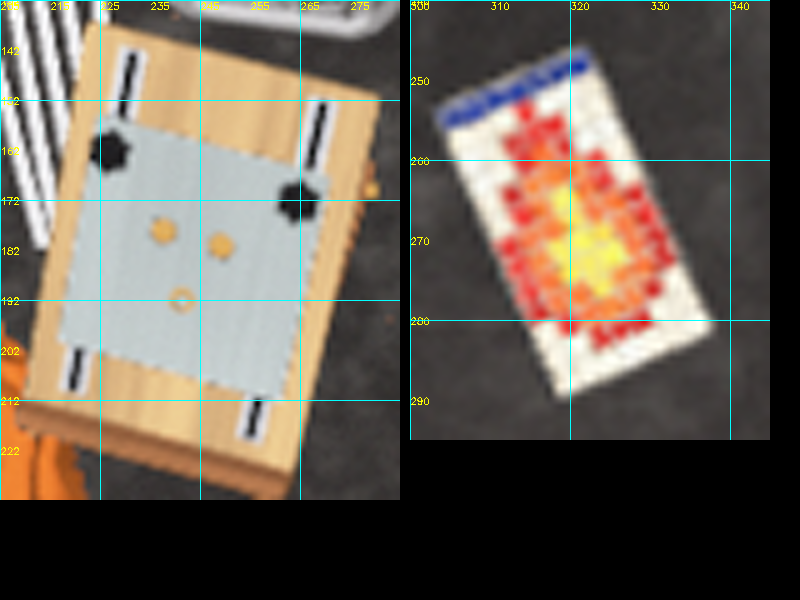

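View pics/c2.png

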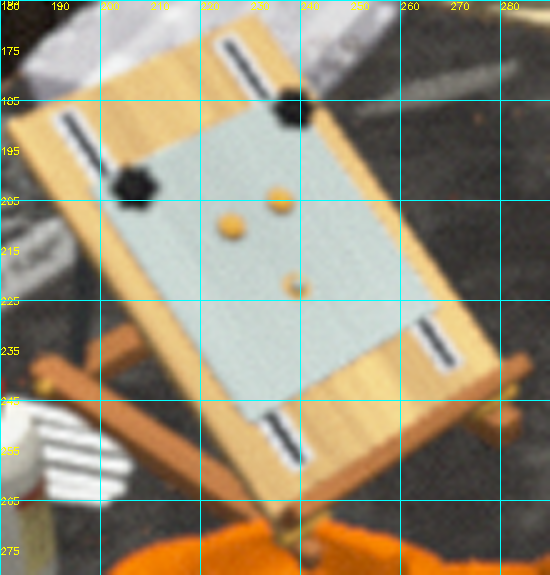

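c1: plaque corners, studs, catch, plate and board corners are readable (values used below). c2: the same easel features, seen from the +y side. Next I'll fit the poses.

```bash
cat > h.py <<'E'
import numpy as np, cv2
from scipy.optimize import least_squares
from scipy.spatial.transform import Rotation as Ro
from cell import arm,hand,cams,inverse_kinematics
def cal(n,obs=None):
    c=cams.calibration(n)
    if n=="wrist":
        T=np.eye(4);T[:3,:3]=obs["eef_rot"];T[:3,3]=obs["eef_pos"]
        E=np.linalg.inv(T@c["hand_eye"]); R,t=E[:3,:3],E[:3,3]
    else: R,t=np.array(c["R"]),np.array(c["t"])
    return dict(R=R,t=t,f=210/np.tan(np.radians(c["fovy"])/2),cx=c["cx"],cy=c["cy"],k=c["k1"])
def proj(c,X):
    p=np.atleast_2d(X)@c["R"].T+c["t"]; s=p[:,:2]/p[:,2:]; s=s*(1+c["k"]*(s**2).sum(1,keepdims=True))
    return s*c["f"]+[c["cx"],c["cy"]]
def Rb(yaw): # board axes: x upslope, z out
    return Ro.from_euler("z",yaw).as_matrix()@Ro.from_euler("y",-np.radians(38)).as_matrix()
def Rp(yaw): return Ro.from_euler("z",yaw).as_matrix()
PL=np.array([[.058,.031,.02],[.058,-.031,.02],[-.058,-.031,.02],[-.058,.031,.02]])
def crop(im,c0,r0,w,h,k):
    im=im[:,:,::-1]; o=cv2.resize(im[r0:r0+h,c0:c0+w],(w*k,h*k),interpolation=cv2.INTER_CUBIC)
    g=20 if k>1 else 40
    for i in range(0,w,g): cv2.putText(o,str(c0+i),(i*k,9),0,.35,(0,0,255),1); cv2.line(o,(i*k,0),(i*k,h*k),(255,255,0),1)
    for i in range(0,h,g): cv2.putText(o,str(r0+i),(0,i*k+4),0,.35,(0,0,255),1); cv2.line(o,(0,i*k),(w*k,i*k),(255,255,0),1)
    return o
E
cat > fit0.py <<'E'
from h import *
ct,cs=cal("top"),cal("scene")
pt=np.array([(435,112),(588,43),(713,327),(560,398)])/8.+[300-410/8,240]-.5
r=least_squares(lambda q:(proj(ct,PL@Rp(q[2]).T+[q[0],q[1],0])-pt).ravel(),[.5,-.2,.3])
print("plaque",r.x,np.degrees(r.x[2]),r.fun.round(1))
T=np.array([(90,20),(379,96),(163,231),(221,246),(181,300),(108,152),(298,202),(58,342),(283,398)])/5.+[205,132]-.5
S=np.array([(8,125),(265,20),(231,225),(279,199),(296,287),(133,188),(293,108),(250,418),(437,308)])/5.+[180,165]-.5
def mod(q):
    s,p=q[4],q[5]
    B=np.array([[.25,.085,0],[.25,-.085,0],[.155+s,.017,.0145],[.155+s,-.017,.0145],[.113+s,0,.009],[.195+s,.055,.018],[.195+s,-.055,.018],[p,.069,.004],[p,-.069,.004]])
    return B@Rb(q[3]).T+q[:3]
def res(q):
    X=mod(q); return np.r_[(proj(ct,X)-T).ravel(),(proj(cs,X)-S).ravel()]
r=least_squares(res,[.6,.1,.05,-.2,0,.07],loss="soft_l1")
print("board",r.x.round(4),np.degrees(r.x[3]),"\n",res(r.x).reshape(2,-1,2).round(1).tolist())
q=r.x; print("stud mid (plate level)",(Rb(q[3])@[.155+q[4],0,.004]+q[:3]).round(4))
np.save("board0.npy",q)
E
python3 fit0.py
```

```text
plaque [ 0.41850142 -0.25813726  0.39431805] 22.592760318981146 [-0.1 -0.4 -0.3  0.1  0.2  0.4  0.2 -0.1]
board [ 0.555  -0.0069  0.0295 -0.2819 -0.0077  0.0581] -16.14961523975206 
 [[[-0.8, 0.8], [0.3, 1.0], [0.2, 0.0], [0.1, 0.1], [0.2, 0.2], [0.4, -0.2], [0.2, -0.1], [-0.0, -0.6], [-0.1, 0.5]], [[-0.3, 0.1], [-1.9, -1.4], [0.1, 0.2], [0.2, 0.2], [0.3, -0.7], [-0.0, -0.1], [-0.1, 0.1], [-0.8, 1.0], [0.1, -0.3]]]
stud mid (plate level) [ 0.6641 -0.0384  0.1233]
```

```bash
cat >> h.py <<'E'
def tool(R,s):  # tool looking into frame R's face, tool x = s * frame x
    x=s*R[:,0]; z=-R[:,2]; return np.c_[x,np.cross(z,x),z]
E
python3 - <<'E'
from h import *
q=np.load("board0.npy"); B=Rb(q[3]); P=Rp(.3943)
for s in (1,-1):
    for d in (0,.03,.1):
        for dx in (-.03,-.014):
            p=B@[.155+q[4]+dx,0,.004+d]+q[:3]; j=inverse_kinematics(p,tool(B,s)); print(s,d,dx,None if j is None else np.round(j,0))
    for z in (-.005,.1,.2):
        j=inverse_kinematics([.4185,-.2581,z],tool(P,s)); print("pl",s,z,None if j is None else np.round(j,0))
E
```

```text
1 0 -0.03 [ -1. -17. 112. -12.  49. 110.]
1 0 -0.014 [ -1. -16. 109. -12.  50. 109.]
1 0.03 -0.03 [ -0. -21. 112. -12.  53. 110.]
1 0.03 -0.014 [ -1. -19. 110. -12.  53. 109.]
1 0.1 -0.03 [  1. -30. 113. -12.  61. 110.]
1 0.1 -0.014 [  1. -28. 110. -12.  61. 109.]
pl 1 -0.005 [-36.  -7. 107.  -0.  80.  32.]
pl 1 0.1 [-36. -11.  99.  -0.  91.  32.]
pl 1 0.2 [-36. -12.  90.  -0. 102.  32.]
-1 0 -0.03 [ -1. -17. 112. -12.  49. -70.]
-1 0 -0.014 [ -1. -16. 109. -12.  50. -71.]
-1 0.03 -0.03 [ -0. -21. 112. -12.  53. -70.]
-1 0.03 -0.014 [ -1. -19. 110. -12.  53. -71.]
-1 0.1 -0.03 [  1. -30. 113. -12.  61. -70.]
-1 0.1 -0.014 [  1. -28. 110. -12.  61. -71.]
pl -1 -0.005 [ -36.   -7.  107.   -0.   80. -148.]
pl -1 0.1 [ -36.  -11.   99.   -0.   91. -148.]
pl -1 0.2 [ -36.  -12.   90.   -0.  102. -148.]
```

Run:
```python
from h import *
q=np.load("board0.npy"); B=Rb(q[3]); P=Rp(.3943)
def look(n,c0,r0,w,h,k):
    arm.dwell(.15); o=arm.get_obs(); im=cams.camera("wrist"); np.savez(n,im=im,R=o["eef_rot"],p=o["eef_pos"])
    cv2.imwrite(f"pics/{n}.png",im[:,:,::-1]); print(n,o["time"]); return im
arm.movep(np.array([.4185,-.2581,.12]),tool(P,1)); a=look("wp",0,0,0,0,0)
arm.movep(B@[.155+q[4]-.01,0,.104]+q[:3],tool(B,1)); b=look("wb",0,0,0,0,0)
o=np.zeros((600,800,3),np.uint8)
o=np.hstack([crop(a,0,0,560,420,1)[:, :],]); 
cv2.imwrite("pics/v1.png",crop(b,80,60,400,300,2)); cv2.imwrite("pics/v0.png",crop(a,140,60,280,300,2))
```

```text
wp 1.7417
wb 3.1667
```

View pics/v1.png

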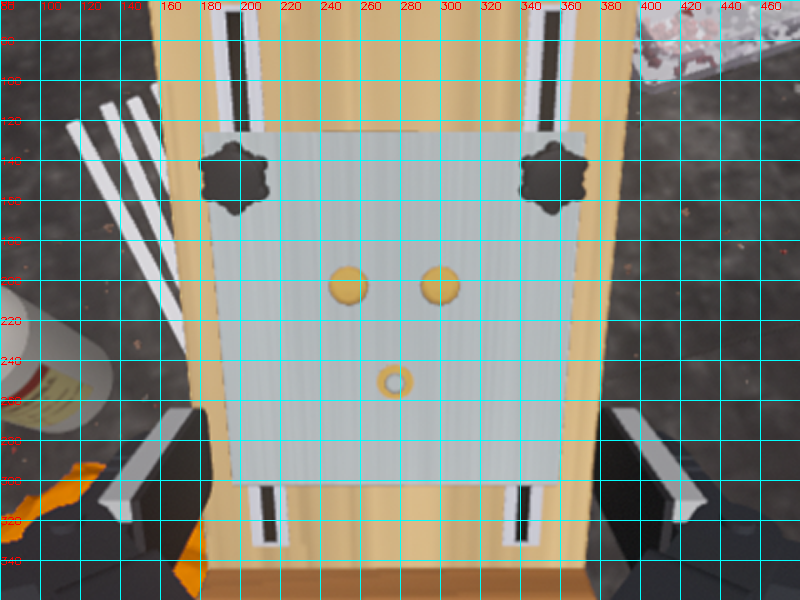

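View pics/v0.png

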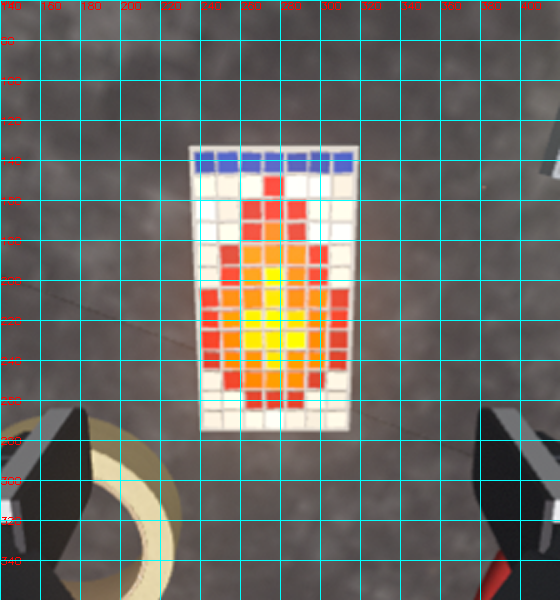

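v1 shows the board square and centred, with studs at crop (348,285) and (440,285), catch at (395,383) and plate corners (204,132) to (558,485). v0 shows plaque corners at (190,147), (358,147), (349,431) and (201,431), blue row up and the fingers straddling it evenly.

```bash
cat > fit1.py <<'E'
from h import *
def wc(n):
    d=np.load(n+".npz"); return cal("wrist",dict(eef_rot=d["R"],eef_pos=d["p"]))
c=wc("wp"); pt=np.array([(190,147),(358,147),(349,431),(201,431)])/2.+[140,60]-.5
f=lambda q:(proj(c,PL@Rp(q[2]).T+[q[0],q[1],q[3] if len(q)>3 else 0])-pt).ravel()
for x0 in ([.42,-.26,.39],[.42,-.26,.39,0]):
    r=least_squares(f,x0,x_scale=.01); print("plaque",r.x.round(4),r.fun.round(1))
    if len(x0)==3: np.save("pl.npy",r.x)
c=wc("wb"); W=np.array([(348,285),(440,285),(395,383),(204,132),(585,132),(232,485),(558,485),(234,178),(553,178)])/2.+[80,60]-.5
q0=np.load("board0.npy"); B=Rb(q0[3]); s0=B@[.155+q0[4],0,.004]+q0[:3]
def f(q,fix):
    R=Rb(q[3])@Ro.from_rotvec([0,0,0] if fix else [q[5],q[6],0]).as_matrix()
    M=np.array([[0,.017,.0095],[0,-.017,.0095],[-.042,0,.004],[q[4],.069,0],[q[4],-.069,0],[q[4]-.145,.069,0],[q[4]-.145,-.069,0],[.04,.055,.02],[.04,-.055,.02]])
    return (proj(c,M@R.T+q[:3])-W).ravel()
print("stud0",s0,q0[3])
for fix in (1,0):
    r=least_squares(f,np.r_[s0,q0[3],.06,0,0],x_scale=.01,args=(fix,),loss="soft_l1"); print(fix,r.x.round(4),f(r.x,fix).reshape(-1,2).round(1).tolist())
    if fix: np.save("stud.npy",r.x[:4])
E
python3 fit1.py
```

```text
plaque [ 0.4184 -0.2567  0.3927] [-0.5 -0.5  0.5 -0.5  0.3  0.6 -0.3  0.7]
plaque [ 0.4179 -0.2569  0.3927 -0.0022] [-0.1  0.   0.1  0.  -0.  -0.1 -0.  -0. ]
stud0 [ 0.66409398 -0.03844818  0.12327972] -0.28186395886392684
1 [ 0.6641 -0.0373  0.1225 -0.2839  0.0543  0.      0.    ] [[0.3, -0.2], [0.0, -0.2], [-0.1, -0.2], [-0.4, 0.1], [0.1, 0.4], [0.4, -0.4], [-0.3, -0.3], [-1.5, 0.3], [1.6, 0.4]]
0 [ 0.6644 -0.0374  0.1214 -0.2832  0.055  -0.0023  0.0212] [[0.4, -0.2], [-0.1, -0.2], [-0.1, 0.1], [0.4, -0.1], [-0.8, -0.0], [0.2, -0.0], [-0.0, 0.1], [-0.9, 0.1], [0.9, 0.2]]
```

Run:
```python
from h import *
pl=np.load("pl.npy"); P=Rp(pl[2]); R=tool(P,1); xy=np.array([.4182,-.2568])
hand.grip(.074,30)
arm.movep(np.r_[xy,.06],R)
print(arm.get_obs()["ft_force"])
hit=arm.servo_line(np.r_[xy,-.014],velocity=.04,stop_force=4); o=arm.get_obs(); print("touch",hit,o["eef_pos"],o["ft_force"],o["width"])
z=o["eef_pos"][2]
arm.servo_line(np.r_[xy,z+.005],velocity=.05)
hand.grip(.05,30); arm.dwell(.2); o=arm.get_obs(); print("grip",o["eef_pos"],o["ft_force"],o["width"])
np.save("grasp.npy",o["eef_pos"])
arm.servo_line(np.r_[xy,.12],velocity=.12); arm.dwell(.2)
o=arm.get_obs(); print(o["time"],o["width"],o["ft_force"])
im=cams.camera("wrist"); np.savez("wg",im=im,R=o["eef_rot"],p=o["eef_pos"]); cv2.imwrite("pics/v2.png",crop(im,100,100,400,300,2))
```

```text
[ 1.57942727 -0.52556387  0.55564923]
touch True [ 0.41813004 -0.25677315 -0.00890848] [ 4.55796724e-03 -1.29572486e-01  5.52586597e+00] 0.07408032966627877
grip [ 0.41817725 -0.25671834 -0.00390819] [-0.02355934  0.64654749  1.28523397] 0.06164893294407255
8.375 0.06139905711613314 [-0.40911906  0.64415378 -1.95066864]
```

View pics/v2.png

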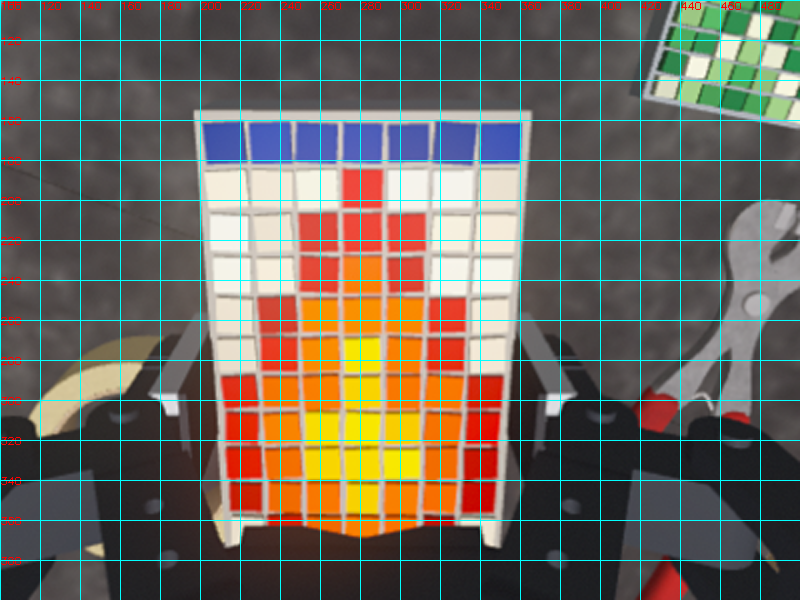

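The plaque is held straight, with its top edge corners at crop (194,111) and (531,111). I'll check that against the prediction and then approach and feel for the studs.

```bash
cat > hang.py <<'E'
from h import *
g=np.load("grasp.npy"); pl=np.load("pl.npy"); P=Rp(pl[2]); T=tool(P,1)
d=T.T@(np.r_[.4182,-.2568,0]-g); d[1]=0     # plaque origin in tool axes
st=np.load("stud.npy"); B=Rb(st[3]); RT=tool(B,1); S=st[:3]
def tcp(x,h,y=0):  # plaque origin x (upslope from studs), y, back height h over plate -> TCP
    return S+B@np.array([x,y,h])-RT@d
def where():
    o=arm.get_obs(); v=B.T@(o["eef_pos"]+RT@d-S); F=B.T@o["ft_force"]
    print("t %.2f"%o["time"],"xyh mm",(v*1e3).round(1),"F",F.round(1),"w",round(o["width"]*1e3,1)); return v
E
python3 - <<'E'
from hang import *
w=np.load("wg.npz"); c=cal("wrist",dict(eef_rot=w["R"],eef_pos=w["p"]))
print("d",d,"pred",(proj(c,(PL[:2]+[0,0,0])@T.T@np.eye(3)*0+w["p"]+(w["R"]@(d[:,None]+np.diag([1,-1,-1])@PL[:2].T)).T)-[100,60+40]+.5)*2)
arm.movep(tcp(-.014,.09),RT); where()
arm.servo_line(tcp(-.014,.025),velocity=.08); arm.dwell(.2); where()
h=arm.servo_line(tcp(-.014,-.004),velocity=.025,stop_force=3); print(h); arm.dwell(.1); where()
E
```

```text
d [-1.02316350e-05  0.00000000e+00 -3.90818649e-03] pred [[187.28649827 109.89134962]
 [528.16216377 109.6592244 ]]
t 9.66 xyh mm [-14.4  -0.6  89.7] F [-1.9 -0.2 -3.2] w 61.1
t 10.82 xyh mm [-13.4   0.1  25.6] F [-2. -0. -2.] w 61.2
True
t 11.77 xyh mm [-14.2   0.    2.6] F [ 1.5 -0.1  4.9] w 61.4
```

Run:
```python
from hang import *
h=arm.servo_line(tcp(-.014,-.004),velocity=.01,stop_force=2.5); print(h); arm.dwell(.1); where()
o=arm.get_obs(); im=cams.camera("wrist"); cv2.imwrite("pics/v3.png",crop(im,100,100,400,300,2)); print(B.T@o["wrist_torque"], (cams.camera("scene")[:1,:1]))
s=cams.camera("scene"); cv2.imwrite("pics/s3.png",crop(s,180,165,110,115,5))
```

```text
True
t 12.07 xyh mm [-14.2   0.    2.6] F [0.3 0.6 4.4] w 61.3
[ 0.09264382  0.11228959 -0.06409096] [[[169 166 112]]]
```

View pics/v3.png

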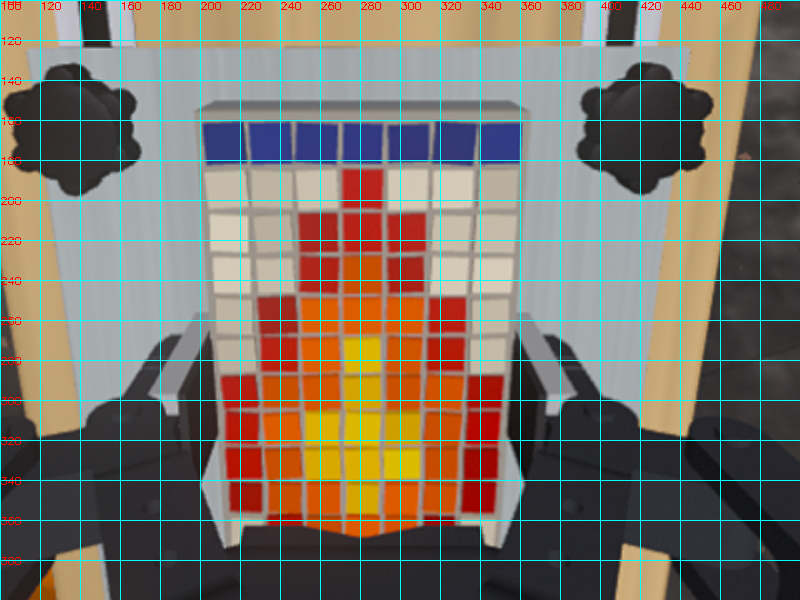

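Run:
```python
from hang import *
for i in range(2):
    h=arm.servo_line(tcp(-.014,-.003),velocity=.008,stop_force=4.5); print(h); arm.dwell(.15); v=where()
```

```text
True
t 12.59 xyh mm [-14.3  -0.    2.6] F [ 0.2 -0.4  2.9] w 61.3
True
t 12.97 xyh mm [-14.3  -0.    2.6] F [ 0.5 -0.9  2.1] w 61.5
```

View pics/s3.png

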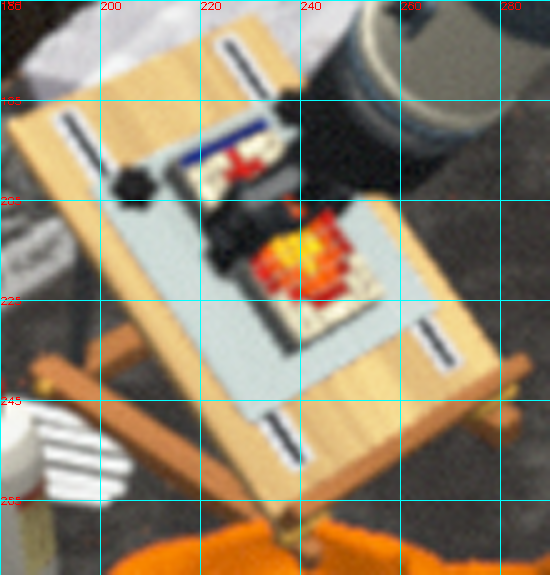

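Hard contact at h=2.6 mm, with no yield. The wrist view read the plaque itself 2.2 mm low, so this is the plate rather than the stud heads, which would stop it at 11.5. Now I'll slide it down.

Run:
```python
from hang import *
h=arm.servo_line(tcp(-.036,.0024),velocity=.015,stop_force=7); print(h); arm.dwell(.15); where()
```

```text
True
t 14.18 xyh mm [-30.7   0.1   2.6] F [ 2.2 -0.1 -0.2] w 61.4
```

Run:
```python
from hang import *
h=arm.servo_line(tcp(-.036,.0024),velocity=.01,stop_force=6); print("down",h); where()
h=arm.servo_line(tcp(-.0225,.0026),velocity=.012,stop_force=6); print("up",h); where()
```

```text
down True
t 14.47 xyh mm [-30.8   0.1   2.6] F [2.4 0.1 0.3] w 61.3
up True
t 14.74 xyh mm [-30.7   0.    2.5] F [-0.  -1.1  3.7] w 61.3
```

Run:
```python
from hang import *
for i in range(3):
    h=arm.servo_line(tcp(-.024,.003),velocity=.008,stop_force=8); print("up",h); where()
    arm.dwell(.1); where()
```

```text
up True
t 15.10 xyh mm [-30.7   0.    2.6] F [ 0.5 -0.5  3.6] w 61.4
t 15.20 xyh mm [-30.7   0.1   2.5] F [ 0.3 -0.4  3.7] w 61.4
up True
t 15.56 xyh mm [-30.7   0.1   2.5] F [ 0.1 -1.   3.9] w 61.6
t 15.66 xyh mm [-30.7   0.1   2.5] F [ 1.4 -0.4  3.6] w 61.2
up True
t 16.02 xyh mm [-30.7   0.1   2.5] F [ 0.4 -0.8  4.4] w 61.3
t 16.12 xyh mm [-30.8   0.1   2.5] F [ 0.6 -0.9  3.6] w 61.2
```

Run:
```python
from hang import *
x0=where()
for dx in (.0004,.0008,.0012,.002):
    h=arm.servo_line(tcp(x0[0]+dx,.0026),velocity=.004,stop_force=14); print(dx,h); where()
    if h: break
```

```text
t 16.12 xyh mm [-30.8   0.1   2.5] F [ 0.6 -0.9  3.6] w 61.2
0.0004 False
t 16.39 xyh mm [-30.8   0.1   2.5] F [-1.5 -0.6  5. ] w 61.3
0.0008 False
t 16.64 xyh mm [-30.8   0.1   2.5] F [-3.  -0.1  7.4] w 61.3
0.0012 False
t 16.89 xyh mm [-30.8   0.    2.5] F [-5.  -0.5  9.6] w 61.3
0.002 False
t 17.24 xyh mm [-30.8   0.    2.5] F [-8.6 -1.7 13.9] w 61.4
```

The arm is compliant, and the up-push loads the plate instead of moving the plaque. I'll unload the normal force first and then tug.

Run:
```python
from hang import *
arm.servo_line(tcp(-.0308,.0035),velocity=.01); where()
for hh,x in ((.005,-.0308),(.005,-.0295),(.005,-.028),(.005,-.0265),(.005,-.025)):
    h=arm.servo_line(tcp(x,hh),velocity=.006,stop_force=9); print(h,x); where()
    if h: break
```

```text
t 17.61 xyh mm [-30.8  -0.    3.1] F [ 2.6  1.1 -4.1] w 61.2
False -0.0308
t 18.01 xyh mm [-30.8  -0.2   4.7] F [ 2.   0.4 -4.3] w 61.3
False -0.0295
t 18.38 xyh mm [-30.5  -0.2   4.5] F [-1.5 -1.2 -2.8] w 61.4
False -0.028
t 18.77 xyh mm [-28.6  -0.    4.7] F [-3.1  1.1 -2. ] w 61.7
False -0.0265
t 19.18 xyh mm [-27.3  -0.1   4.7] F [-5.7 -0.4 -2.7] w 61.3
False -0.025
t 19.57 xyh mm [-27.   -0.1   4.3] F [-8.6  0.  -1.3] w 61.2
```

Blocked after 3.7 mm of play (−8.6 N), so the catch is holding. I'll slide it back down, seat it lightly, release and retreat.

Run:
```python
from hang import *
arm.servo_line(tcp(-.0305,.0045),velocity=.015); where()
h=arm.servo_line(tcp(-.0305,.0024),velocity=.01,stop_force=5); where()
h=arm.servo_line(tcp(-.032,.0026),velocity=.01,stop_force=5); arm.dwell(.1); v=where()
arm.servo_line(tcp(v[0]+.0002,v[2]),velocity=.01); where()
hand.grip(.074); arm.dwell(.1); where()
arm.servo_line(tcp(v[0],.10),velocity=.08); arm.dwell(.2); where()
o=arm.get_obs(); im=cams.camera("wrist"); np.savez("wf",im=im,R=o["eef_rot"],p=o["eef_pos"]); cv2.imwrite("pics/v4.png",crop(im,80,60,400,300,2))
c=cal("wrist",o); 
for x in (-.0308,-.0268): print(x,((proj(c,S+(PL+[x,0,0])@B.T)-[80,60]+.5)*2).round(0).tolist())
```

```text
t 20.09 xyh mm [-28.4   0.    4.8] F [  2.1   0.7 -10.4] w 61.3
t 20.30 xyh mm [-30.6  -0.2   3. ] F [-1.7  0.2 -1.9] w 61.1
t 20.67 xyh mm [-30.8   0.    3.1] F [ 3.4 -0.3 -0.9] w 61.2
t 20.97 xyh mm [-30.8   0.    3. ] F [ 1.2 -0.8 -0.5] w 61.2
t 21.35 xyh mm [-30.7   0.    3. ] F [-0.1 -0.7 -0.1] w 74.2
t 22.91 xyh mm [-31.2  -0.1  99.5] F [ 0.1 -0.5 -0.6] w 74.0
-0.0308 [[305.0, 150.0], [495.0, 151.0], [482.0, 463.0], [318.0, 463.0]]
-0.0268 [[304.0, 138.0], [495.0, 138.0], [482.0, 454.0], [318.0, 454.0]]
```

View pics/v4.png

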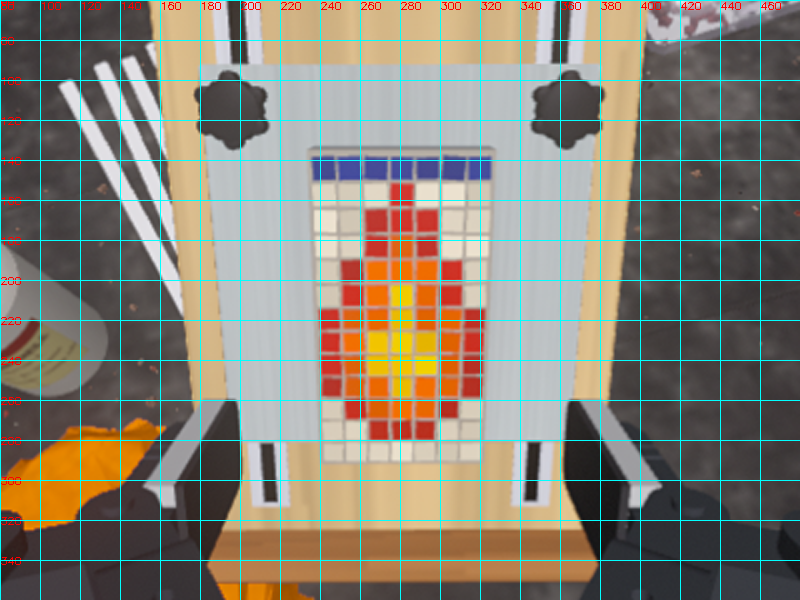

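The plaque hangs straight and flat, blue row up. Its corners, about (310,149) at the top and 463 at the bottom, match the home prediction, and the gripper is clear. Handing in.

```bash
python3 -c "
from cell import arm
arm.job_done(); print(arm.get_obs()['time'])"
```

```text
the job is handed in; nothing more can be done
the job is handed in; nothing more can be done
```

The flame plaque is hung on the easel, blue row uppermost, and the job is handed in. The robot's clock read about 23 s at the last check.

**Hanging:** I gripped the plaque across its 62 mm at 30 N and let it down over both stud heads flat onto the plate. It then slid 16.4 mm down the slope to the slot ends.

**Catch:** With the plaque unloaded, a tug up the slope met a firm stop after 3.7 mm. That is more than the 2.5 mm I expected from the sizes of the pocket and pin. The catch itself is hidden, so the tug is my only evidence that it sprang out.

**Last picture:** Before hand-in the plaque lay straight and flat at its home position, within about 1 mm of prediction, with the gripper about 10 cm clear. I did not take a picture of the green plaque, nippers and glue bottle at the end, but no move went near them.

**What disagreed:**
- The plate was touched about 2.5 mm higher than the wrist camera's fit said. The plaque lying on the table showed the same bias, 2.2 mm.
- My first upward tugs were inconclusive. They pressed the plaque onto the plate with up to about 16 N, more than I meant for fresh grout, before I eased off and tugged again.

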